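# Tip a standing choke over the fence into its spring latch nest

### The arm

A 6-joint arm with a two-finger parallel gripper is mounted at the origin on the work surface. World frame = base frame: x ahead of the robot, y to its left, z up, the work surface at z = 0. Lengths are in m, angles in rad, forces in N, time in s.
With the tool pointing down it reaches from about 0.35 to 0.975 m from the base axis. Payload 4.9 kg.
Tool frame: the origin (TCP) lies midway between the tips of the shut fingers; the grasp point (between the pads) lies 19 mm behind it; z points along the fingers, y is the line along which they close (so a half turn about z gives the same grasp; the last joint's range is limited). The gripper opens to 85 mm and grips with 20 to 120 N. Pads are 22 mm wide; open, the fingers measure 114 mm over their backs; the gripper's body (76 mm by 85 mm) begins 54 mm behind the grasp point. The pads swing forward as they close: fully open they stand 13 mm farther back than shut.
Start: joints at [1.216, 0.053, 1.613, -0, 1.476, -0.119], TCP at [0.146, 0.608, 0.231] pointing down, gripper open.
Joint ranges: [-3.01, 3.01], [-1.01, 2.22], [0.06, 2.58], [-1.02, 4.17], [0.09, 2.62], [-3.14, 3.14]. Speed limits (rad/s): [2.57, 2.57, 3.14, 3.14, 3.14, 3.14].

### API

Orientations are given as a rotation vector (axis times angle).
In Python, from station import telemetry, optics, ctrl gives the robot as it stands.
- The arm moves only by the shell command python3 -m pendant 'ROWS' [FORCE]. ROWS is JSON, one flat list of numbers, 7 for each row, row after row: the turn, a rotation vector about the tool's x, y, z as a fraction of full scale, then the shift along the tool's x, y, z as a fraction of full scale, then the opening, from 0 (shut) to 1 (fully open). In form: [ax, ay, az, tx, ty, tz, fingers, ax, ay, az, tx, ty, tz, fingers, ...]. A call has 1 to 12 rows; each row is the pose to reach, as a shift and turn from the pose commanded when the call began, along the tool's axes at that moment; what a row does not reach only later rows make up. Full scale, the value 1, is 300 mm for a shift and 30 degrees for a turn. A row lasts 1/8 s, in which the tool goes at most 62.5 mm and 10.7 degrees, less where a joint would pass 70% of its speed; a pose out of reach is approached as far as the arm can. A call with a number of a shift or a turn outside -1 to 1 is refused whole. A call with a gripper value outside its range is refused whole. The fingers move at their own pace and stop on an object; FORCE is the grip in N (left out, the last holds). Time passes only in rows, so rows that repeat a pose let the fingers close. It gives the time, the measured TCP pose, the force, the opening and the grip force at its end, in the units of the state.
- telemetry.get_obs(): the state, without advancing time (a new reading comes with each control period).
- optics.get_image(name): name is "scene" or "top" or "wrist"; returns a dict with "image" (480x640x3 uint8, red, green, blue), "depth" (480x640 float32, m along the optical axis (not along the pixel's ray), 0 where there is no reading), "fx", "fy", "cx", "cy" (pixels), "rvec" (rotation vector, rad) and "tvec" (3), from world to camera coordinates, as OpenCV has them. Camera axes: x right, y down, z forward; pixel columns grow to the right and rows downward; lengths in m; the calibration is good to about 2 mm. A picture is of the moment at which its call begins.
- ctrl.finish_job(): hands the job in; it is judged then, once.
The state is a dict: "t": time; "q": joint angles; "dq": joint speeds; "effort": joint torques, N m; "tool_pos": TCP position; "tool_rot": TCP orientation; "contact_force": force on the tool from outside, world axes, zero at the start; "wrist_torque": the same for the moment, N m; "opening": finger opening in m; "grip_force": force on a finger pad.
Only numpy, scipy, OpenCV 4.12 (cv2) and the standard library are available. Lean on these libraries where they do the work, as an engineer would, in place of code of your own. Each camera call takes 0.05 s, during which the arm holds its last target. There are 200 camera calls.

### The job

The heavy wound choke stands upright on the open half of the nest's base plate. Slide it, still upright, up against the low steel fence, tip it over the fence (do not pick it up) so that it lies down on the sprung flap, and press it down until the spring catch snaps over it and holds it flat when you let go. Push and press it firmly but do not ram it, and leave the other things on the bench where they are.

Things in the scene. Friction and masses are not known exactly. Their poses are not given: they have to be found in the camera images.
- nest: Fixed aluminium base plate, 280 x 150 mm, top at z = 8 mm, with fence, sprung flap and latch post. Origin at bench level under the middle of the fence's near edge. x = tipping direction, from the plate's open half to the latch post; y along the fence; z up. Plate spans x -150 to 130 mm.
- fence_edge (a point): Middle of the fence's near top edge, over which the choke tips (nest x = 0, z = 18 mm). The fence is a steel bar 130 mm long (y), nest x = 0 to 5 mm, standing 10 mm above the plate. Axes as the nest's.
- far_rest (a point): Top middle of a second steel bar, as high as the fence, 100 mm long, nest x = 58 to 68 mm (this point x = 63, z = 18 mm). The tipped choke lies on the fence and this bar. Axes as the nest's.
- core: The choke: laminated steel block with copper winding in both big faces, too wide to grip across: 46 mm thick (own x), 90 wide (y), 92 tall (z), 0.7 kg give or take 20 percent. Origin at its centre. Starts upright (z up), its front face (own +x) towards the fence, 25 to 65 mm short of it, up to 20 mm off the middle and 0.2 rad off square.
- core_lip (a point): Middle of the lip: a steel bar, 6 mm round, 84 mm long, along the choke's y, standing 4 mm out of its front face, its middle 21 mm above the choke's foot. It passes over the fence as the foot meets it, then drops in behind the fence as the choke tips and keeps it from slipping back.
- core_back (a point): Centre of the choke's big back face, away from the fence (own x = -23 mm); axes as the choke's. Pushed higher than about 25 mm above the plate, the choke can topple short of the fence. Home, this face is up, 64 mm above the bench, the choke's z points along the nest's x and its centre is 25 to 42 mm past the fence edge.
- flap (a joint): Hinged rubber-faced steel flap, 36 x 70 mm, hinged behind the fence (nest x = 18, z = 15 mm), raised by a damped spring. 0 = flat, about 1.05 rad = raised, as it starts. Tipped past balance, the choke leans on it half-way over. It lifts the choke again unless the catch holds; pressing it flat takes 12 to 22 N, 45 mm past the fence edge.
- catch (a joint): Sprung latch bolt on the latch post, 40 mm wide, slides along the nest's x. 0 = forward, its rest place, towards the fence; grows to 0.022 m when pushed back. The choke's edge coming down on its sloping front pushes it back about 10 mm; then it springs forward over the choke's upper face (a click) and returns to 0.
- catch_nose (a point): Lower tip of the catch's nose: nest x = 69, z = 66 mm at rest, 2 mm above the upper face of a choke lying flat. Its slope rises to z = 96 mm at nest x = 86 mm: keep the gripper clear. Latch post: nest x = 99 to 121, 50 mm wide, 76 mm high. Axes as the nest's.
- spool: Bystander, leave alone: copper wire spool, 68 mm across, 47 mm high, beyond the nest. Origin under its middle.
- capacitor: Bystander, leave alone: aluminium can capacitor, 44 mm across, 70 mm high, standing beside the nest. Origin under its middle.
- tape: Bystander, leave alone: roll of tape lying flat, 84 mm across, 22 mm high, beside the nest. Origin under its middle.
- driver: Bystander, leave alone: screwdriver lying beside the nest on the robot's side, along the nest's x. Origin under its middle.
- coil: Bystander, leave alone: small wound coil, 52 mm across, 30 mm high, past the latch post. Origin under its middle.
- cup: Bystander, leave alone: white mug, 72 mm across, 85 mm high. Origin under its middle.
- meter: Bystander, leave alone: orange hand meter, 150 x 78 x 34 mm, lying on the bench. Origin under its middle.

How it is judged:
At the end, for the whole second after the job is handed in: The choke lies over the fence, at rest, within 0.08 rad of level and 0.15 rad of square, centre 18 to 45 mm past the fence edge, within 40 mm of the middle and below 46 mm above the bench; the flap is below 0.12 rad and the catch within 3 mm of its rest place (angle between core's own z axis and vertical between 1.49079 and 1.6508 rad and angle between the z axis of core and the x axis of nest, either way round below 0.15 rad and x of core in the frame of nest between 0.018 and 0.045 m and y of core in the frame of nest between -0.04 and 0.04 m and z of core in the frame of nest below 0.046 m and value of joint catch below 0.003 m and value of joint flap below 0.12 rad and linear speed of core below 0.02 m/s); the robot touches nothing.
It fails at once if the choke is lifted off instead of tipped over the fence (centre more than 80 mm above the bench) (height (world z) of core above 0.08 m).
It fails at once if the fingers push or press on the choke with more than 60 N (contact force between the fingers and core above 60 N).
It fails at once if another thing on the bench is moved by more than 30 mm (distance of any of spool, driver, capacitor, tape, coil, cup, meter from where it was at the start of the episode above 0.03 m).
It also fails if it takes over 54 s, if anything falls off the work surface, if the arm or the gripper's body presses on something with over 40 N, if the wrist force passes 120 N, or if a joint passes its speed limit or range.

## Working session

There is one attempt and no reset: what is moved stays moved. The work goes in short steps, Python scripts to look and compute and a shell command to move; the robot and the scene stay as the last step left them, time stands still between calls to the robot, and variables do not carry over. Pictures are saved under pics/ and viewed, at most 10 in all, crops included, and the job is handed in when it is done.

```bash
mkdir -p pics; ls; python3 - <<'E'
from station import telemetry, optics
import cv2,pickle
o=telemetry.get_obs();print(o)
for n in("scene","top"):
    d=optics.get_image(n);pickle.dump(d,open(n+".pkl","wb"));cv2.imwrite(f"pics/{n}0.png",d["image"][:,:,::-1])
    print(n,d["fx"],d["cx"],d["cy"],d["rvec"],d["tvec"])
E
```

```text
pics
{'t': 0.0, 'q': array([ 1.21600025e+00,  5.33971135e-02,  1.61429119e+00, -7.92066041e-06,
        1.47597430e+00, -1.19056018e-01]), 'dq': array([-7.08335994e-05, -3.67502352e-04,  3.75328411e-04, -6.24537517e-04,
        1.40705854e-03,  1.78726315e-03]), 'effort': array([-1.38356147e-03, -3.93674541e+01, -3.70179033e+01, -2.47154003e-04,
        7.18211144e-03, -7.68696850e-06]), 'tool_pos': array([0.14579718, 0.60712392, 0.23003973]), 'tool_rot': array([-0.36938517, -3.11931799,  0.00316305]), 'contact_force': array([-0.26196464, -0.62797468, -0.42647754]), 'wrist_torque': array([-0.02765134,  0.0185743 , -0.00423652]), 'grip_force': 0.0, 'opening': 0.08551275101871436}
scene 457.52967494960205 313.5376853373082 243.50713223767636 [ 1.08621868  2.20222326 -1.15905339] [ 0.39768378 -0.19262368  1.56426683]
top 535.8342589942503 326.168735870372 243.1463855839572 [ 2.17451768 -2.18611695  0.12731106] [-0.03361343  0.60224091  1.07360544]
```

View pics/top0.png

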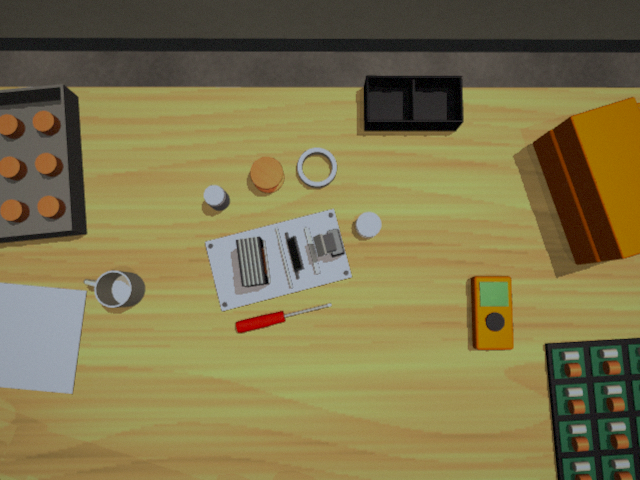

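View pics/scene0.png

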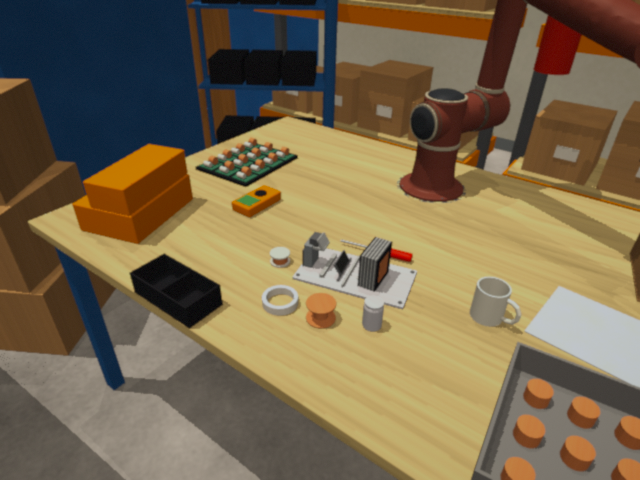

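Top view: plate corners are near (207,240), (335,211), (351,278), (222,309). The choke is at (252,261), the fence at (284,258) and the latch at (328,243), with the driver below the plate, and the capacitor (216,198), spool, tape and coil around it.

```bash
cat > h.py <<'E'
import numpy as np,cv2
from scipy.spatial.transform import Rotation as R
def cloud(d):
    v,u=np.mgrid[0:480,0:640];z=d["depth"]
    p=np.stack([(u-d["cx"])/d["fx"]*z,(v-d["cy"])/d["fy"]*z,z],-1)
    M=R.from_rotvec(d["rvec"]).as_matrix()
    P=(p-d["tvec"])@M; P[z==0]=np.nan
    return P
def ray(d,u,v,h):
    M=R.from_rotvec(d["rvec"]).as_matrix();c=-M.T@d["tvec"]
    r=M.T@np.array([(u-d["cx"])/d["fx"],(v-d["cy"])/d["fy"],1]);return c+r*(h-c[2])/r[2]
E
python3 - <<'E'
from h import *
import pickle
d=pickle.load(open("top.pkl","rb"));P=cloud(d);im=d["image"]
roi=np.zeros((480,640),bool);roi[205:315,200:356]=1
hsv=cv2.cvtColor(im,cv2.COLOR_RGB2HSV)
print("table z",np.nanmedian(P[320:340,340:360,2]))
m=((hsv[...,1]<60)&roi).astype(np.uint8)
n,l,s,c=cv2.connectedComponentsWithStats(m);k=1+np.argmax(s[1:,4]);print(s[k])
pts=np.argwhere(l==k)[:,::-1]
xy=np.array([ray(d,u,v,.008)[:2] for u,v in pts])
r=cv2.minAreaRect((xy*1000).astype(np.float32));print("plate",r,cv2.boxPoints(r))
for lo,hi in((.085,.12),(.06,.085),(.03,.06),(.014,.03)):
    q=roi&(P[...,2]>lo)&(P[...,2]<hi);n,l,s,c=cv2.connectedComponentsWithStats(q.astype(np.uint8))
    for k in range(1,n):
        if s[k,4]>15:
            a=P[l==k];print(lo,s[k],np.median(a[:,2]).round(4),cv2.minAreaRect((a[:,:2]*1000).astype(np.float32)))
b=cv2.resize(im[195:325,190:375],None,fx=4,fy=4,interpolation=cv2.INTER_CUBIC);cv2.imwrite("pics/crop.png",b[:,:,::-1])
E
```

```text
table z -0.0003474583612017342
[ 205  209  147  102 9474]
plate ((571.5374145507812, 63.96595001220703), (150.8264617919922, 280.9156494140625), 14.36967945098877) [[463.62506 181.31366]
 [533.342   -90.81345]
 [679.44977 -53.38176]
 [609.73285 218.74536]]
0.085 [317 233  20  23 304] 0.0925 ((595.8029174804688, -36.384429931640625), (39.83130645751953, 32.205963134765625), 12.647714614868164)
0.085 [ 236  237   30   50 1158] 0.0996 ((561.163818359375, 109.70773315429688), (90.18697357177734, 46.22200393676758), 8.024450302124023)
0.06 [325 229  19  27 205] 0.0753 ((600.0944213867188, -51.93438720703125), (51.44316482543945, 34.90129852294922), 2.492619276046753)
0.06 [313 236   9  21  96] 0.0766 ((591.9728393554688, -18.48423194885254), (40.06272506713867, 11.55152702331543), 13.789182662963867)
0.06 [262 248   5  26  29] 0.0718 ((564.2710571289062, 87.67112731933594), (49.56007385253906, 1.487065315246582), 8.192713737487793)
0.03 [209 205  17   4  45] 0.0505 ((676.7694091796875, 185.14382934570312), (6.419267654418945, 28.274633407592773), 8.579456329345703)
0.03 [338 229   4  12  
[... 764 characters left out ...]
14.382966041564941)
0.014 [276 228  17  60 144] 0.0172 ((574.1009521484375, 51.18177032470703), (127.72825622558594, 5.146933555603027), 14.33145523071289)
0.014 [286 233  12  40 124] 0.0225 ((584.842041015625, 35.144901275634766), (83.3405990600586, 8.864624977111816), 14.036046028137207)
0.014 [322 304  10   4  18] 0.0155 ((473.6235046386719, -37.03584289550781), (5.026061058044434, 19.17466926574707), 6.843573093414307)
0.014 [295 310  13   5  29] 0.0162 ((461.3138732910156, 15.545969009399414), (5.341200351715088, 25.784093856811523), 12.23029899597168)
0.014 [268 312  16   3  33] 0.0195 ((459.5406494140625, 67.79029846191406), (4.083400249481201, 31.254697799682617), 0.7787230610847473)
```

View pics/crop.png

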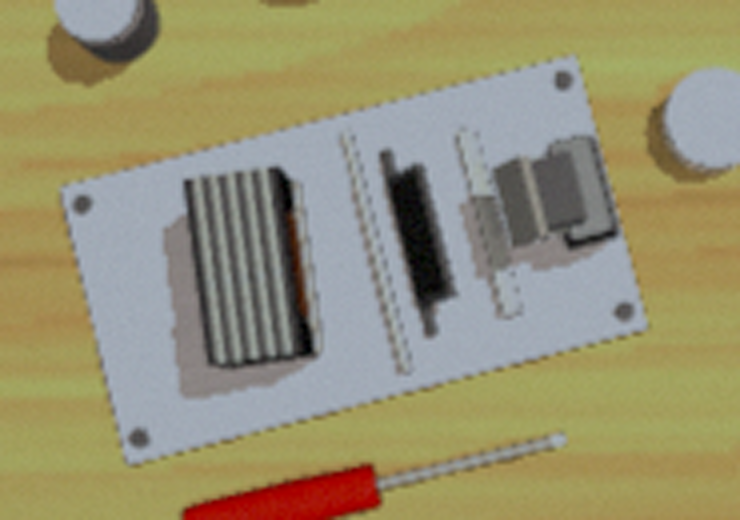

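Crop: the choke stands askew by about 6° left of the fence, and the flap and latch are to the right. The measurements match the given sizes: plate 151x281, choke 90x46 with its top at 100 mm, fence 128 long. In nest coordinates the choke centre is (-57, 1) mm, yawed -6.3°. I'll push with two open fingers, tool tilted 40°.

```bash
cat >> h.py <<'E'
xn=np.array([.2482,-.9687,0]);yn=np.array([.9687,.2482,0]);O=np.array([.5740,.0543,0])
def nest(p): p=np.array(p)-O;return np.array([p@xn,p@yn,p[2]])
def target(x,y,z,th):  # mm, deg tilt: tool z=(sin th) xn - cos th zw ; tool y = yn
    t=np.radians(th);tz=np.sin(t)*xn-np.cos(t)*np.array([0,0,1]);
    return O+(x*xn+y*yn)/1e3+np.array([0,0,z/1e3]),np.stack([np.cross(yn,tz),yn,tz],1)
def rows(wps,fing=.7,start=None):
    from station import telemetry
    o=telemetry.get_obs()
    p0,R0=(o["tool_pos"],R.from_rotvec(o["tool_rot"]).as_matrix()) if start is None else target(*start)
    for w in wps:
        p,M=target(*w);a=R.from_matrix(R0.T@M).as_rotvec()/np.radians(30);s=R0.T@(p-p0)/.3
        print(w,np.round(a,3),np.round(s,3))
def state():
    from station import telemetry
    o=telemetry.get_obs();M=R.from_rotvec(o["tool_rot"]).as_matrix()
    print("t",o["t"],"nest mm",(nest(o["tool_pos"])*1e3).round(1),"tilt",np.degrees(np.arctan2(M[:,2]@xn,-M[2,2])).round(1),"y.yn",(M[:,1]@yn).round(4),"F(nest)",[round(float(o["contact_force"]@a),1) for a in(xn,yn,[0,0,1])],"q",o["q"].round(2),"open",round(o["opening"],4))
E
python3 - <<'E'
from h import *
state();rows([(-150,1,200,40),(-150,1,240,40)])
E
```

```text
t 0.1 nest mm [-641.8 -277.6  230.2] tilt 0.1 y.yn 0.4676 F(nest) [0.6, 0.3, -0.2] q [ 1.22  0.05  1.61 -0.    1.48 -0.12] open 0.0855
(-150, 1, 200, 40) [ 0.718 -1.197  1.984] [-1.587 -1.015  0.102]
(-150, 1, 240, 40) [ 0.718 -1.197  1.984] [-1.587 -1.015 -0.031]
```

```bash
python3 -m pendant '[0.24,-0.4,0.66,-0.8,-0.5,-0.03,0.7,0.24,-0.4,0.66,-0.8,-0.5,-0.03,0.7,0.24,-0.4,0.66,-0.8,-0.5,-0.03,0.7,0.24,-0.4,0.66,-0.8,-0.5,-0.03,0.7,0.24,-0.4,0.66,-0.8,-0.5,-0.03,0.7,0.24,-0.4,0.66,-0.8,-0.5,-0.03,0.7]' 20; python3 - <<'E'
from h import *
state();rows([(-150,1,200,40)])
E
```

```text
t: 0.85
tool_pos: [0.3454, 0.4042, 0.24]
tool_rot: [0.851, 2.816, -0.221]
contact_force: [-0.1, 1.0, -0.4]
opening: 0.0598
grip_force: 0.0
t 0.85 nest mm [-395.7 -134.6  240. ] tilt 13.0 y.yn 0.7467 F(nest) [-1.0, 0.2, -0.4] q [ 0.85 -0.12  1.78 -0.24  1.54 -0.12] open 0.0598
(-150, 1, 200, 40) [ 0.478 -0.799  1.316] [-0.856 -0.191  0.352]
```

```bash
python3 -m pendant '[0.24,-0.4,0.66,-0.43,-0.1,0.1,0.7,0.24,-0.4,0.66,-0.43,-0.1,0.1,0.7,0.24,-0.4,0.66,-0.43,-0.1,0.1,0.7,0.24,-0.4,0.66,-0.43,-0.1,0.1,0.7]'; python3 - <<'E'
from h import *
state();rows([(-150,1,150,40)])
E
```

```text
t: 1.35
tool_pos: [0.4368, 0.3077, 0.2419]
tool_rot: [1.238, 2.44, -0.409]
contact_force: [-0.5, 0.6, -0.2]
opening: 0.0599
grip_force: 0.0
t 1.35 nest mm [-279.5  -70.   241.9] tilt 26.9 y.yn 0.9324 F(nest) [-0.7, -0.3, -0.2] q [ 0.71 -0.06  1.76 -0.46  1.58  0.1 ] open 0.0599
(-150, 1, 150, 40) [ 0.241 -0.4    0.665] [-0.299  0.096  0.487]
```

```bash
python3 -m pendant '[0.241,-0.4,0.665,-0.299,0.096,0.487,0.7,0.241,-0.4,0.665,-0.299,0.096,0.487,0.7,0.241,-0.4,0.665,-0.299,0.096,0.487,0.7,0.241,-0.4,0.665,-0.299,0.096,0.487,0.7,0.241,-0.4,0.665,-0.299,0.096,0.487,0.7]'; python3 - <<'E'
from h import *
state();rows([(-125,1,20,40),(-105,1,20,40)])
E
```

```text
t: 1.98
tool_pos: [0.538, 0.2005, 0.1518]
tool_rot: [1.552, 2.0, -0.562]
contact_force: [0.3, 0.4, 0.2]
opening: 0.0601
grip_force: 0.0
t 1.975 nest mm [-150.6    1.4  151.8] tilt 40.0 y.yn 1.0 F(nest) [-0.3, 0.4, 0.2] q [ 0.53  0.17  1.74 -0.67  1.48  0.43] open 0.0601
(-125, 1, 20, 40) [ 0.005 -0.001 -0.001] [ 0.217 -0.003  0.392]
(-105, 1, 20, 40) [ 0.005 -0.001 -0.001] [ 0.166 -0.003  0.434]
```

```bash
python3 -m pendant '[0.005,0,0,0.11,0,0.2,0.7,0.005,0,0,0.217,-0.003,0.392,0.7,0.005,0,0,0.217,-0.003,0.392,0.7,0.005,0,0,0.217,-0.003,0.392,0.7]'; python3 - <<'E'
from h import *
from station import optics
state();rows([(x,1,19,40) for x in (-105,-90,-75,-60,-54)])
d=optics.get_image("top");P=cloud(d)
cv2.imwrite("pics/top1.png",cv2.resize(d["image"][170:330,160:360],None,fx=4,fy=3.75*1,interpolation=cv2.INTER_CUBIC)[:,:,::-1])
E
```

```text
t: 2.48
tool_pos: [0.5448, 0.1753, 0.0212]
tool_rot: [1.554, 1.998, -0.564]
contact_force: [-0.1, -0.2, -0.1]
opening: 0.0597
grip_force: 0.0
t 2.475 nest mm [-124.4    1.8   21.2] tilt 40.0 y.yn 1.0 F(nest) [0.2, -0.1, -0.1] q [ 0.49  0.33  1.8  -0.71  1.29  0.54] open 0.0597
(-105, 1, 19, 40) [ 0.001  0.001 -0.004] [-0.045 -0.002  0.047]
(-90, 1, 19, 40) [ 0.001  0.001 -0.004] [-0.083 -0.002  0.079]
(-75, 1, 19, 40) [ 0.001  0.001 -0.004] [-0.122 -0.002  0.112]
(-60, 1, 19, 40) [ 0.001  0.001 -0.004] [-0.16  -0.002  0.144]
(-54, 1, 19, 40) [ 0.001  0.001 -0.004] [-0.175 -0.002  0.157]
```

View pics/top1.png

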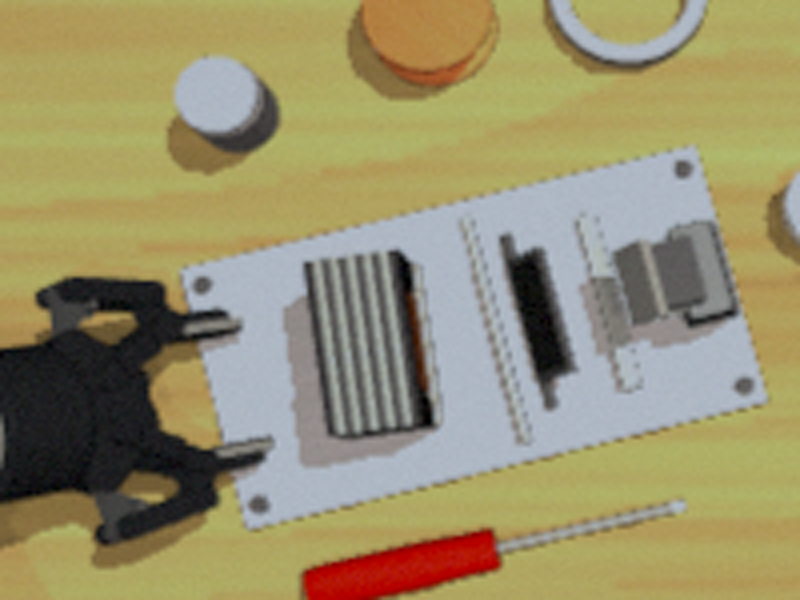

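The two fingertips, at (240,325) and (270,450) in the crop, straddle the choke's back face. Pushing now.

```bash
python3 -m pendant '[0,0,0,-0.045,-0.002,0.047,0.7,0,0,0,-0.06,-0.002,0.06,0.7,0,0,0,-0.073,-0.002,0.07,0.7,0,0,0,-0.083,-0.002,0.079,0.7,0,0,0,-0.093,-0.002,0.088,0.7,0,0,0,-0.103,-0.002,0.096,0.7,0,0,0,-0.113,-0.002,0.105,0.7,0,0,0,-0.122,-0.002,0.112,0.7,0,0,0,-0.132,-0.002,0.12,0.7,0,0,0,-0.142,-0.002,0.128,0.7,0,0,0,-0.142,-0.002,0.128,0.7]'; python3 - <<'E'
from h import *
from station import optics
state();rows([(x,1,19,40) for x in (-63,-60,-57,-54,-51,-48)])
d=optics.get_image("top");P=cloud(d)
q=np.zeros((480,640),bool);q[220:300,230:300]=1
q&=(P[...,2]>.092)&(P[...,2]<.105)
r=cv2.minAreaRect((P[q][:,:2]*1000).astype(np.float32));print(r,nest([r[0][0]/1e3,r[0][1]/1e3,.1]))
E
```

```text
t: 3.9
tool_pos: [0.5577, 0.1188, 0.017]
tool_rot: [1.555, 2.0, -0.565]
contact_force: [0.4, 3.8, -0.4]
opening: 0.0595
grip_force: 1.8
t 3.9 nest mm [-66.5   0.3  17. ] tilt 40.0 y.yn 1.0 F(nest) [-3.6, 1.3, -0.4] q [ 0.39  0.3   1.84 -0.74  1.22  0.49] open 0.0595
(-63, 1, 19, 40) [-0.002 -0.001 -0.003] [-0.013  0.002  0.002]
(-60, 1, 19, 40) [-0.002 -0.001 -0.003] [-0.021  0.003  0.009]
(-57, 1, 19, 40) [-0.002 -0.001 -0.003] [-0.029  0.003  0.015]
(-54, 1, 19, 40) [-0.002 -0.001 -0.003] [-0.036  0.003  0.022]
(-51, 1, 19, 40) [-0.002 -0.001 -0.003] [-0.044  0.003  0.028]
(-48, 1, 19, 40) [-0.002 -0.001 -0.003] [-0.052  0.003  0.035]
((553.6719970703125, 115.96482849121094), (108.6841049194336, 95.83692932128906), 14.198348045349121) [-0.06478013 -0.00438653  0.1       ]
```

```bash
python3 -m pendant '[0,0,0,-0.013,0.002,0.004,0.7,0,0,0,-0.021,0.002,0.011,0.7,0,0,0,-0.029,0.003,0.017,0.7,0,0,0,-0.029,0.003,0.017,0.7]'; python3 - <<'E'
from h import *
from station import optics
state()
d=optics.get_image("top");P=cloud(d)
N=(P-O)@np.stack([xn,yn,[0,0,1]],1)
q=(P[...,2]>.097)&(P[...,2]<.103)&(N[...,0]>-.062)&(N[...,0]<.03)&(abs(N[...,1])<.07)
r=cv2.minAreaRect((N[q][:,:2]*1000).astype(np.float32));print(r)
b=cv2.resize(d["image"][200:320,200:360],None,fx=5,fy=5,interpolation=cv2.INTER_CUBIC);cv2.imwrite("pics/top2.png",b[:,:,::-1])
E
```

```text
t: 4.45
tool_pos: [0.5607, 0.1083, 0.0187]
tool_rot: [1.555, 1.998, -0.568]
contact_force: [-0.2, 2.7, -1.5]
opening: 0.06
grip_force: 1.5
t 4.45 nest mm [-55.7   0.5  18.7] tilt 40.0 y.yn 1.0 F(nest) [-2.6, 0.5, -1.5] q [ 0.37  0.3   1.85 -0.75  1.21  0.48] open 0.06
((-27.081653594970703, 4.285911560058594), (90.44012451171875, 46.00371170043945), 89.94383239746094)
```

View pics/top2.png

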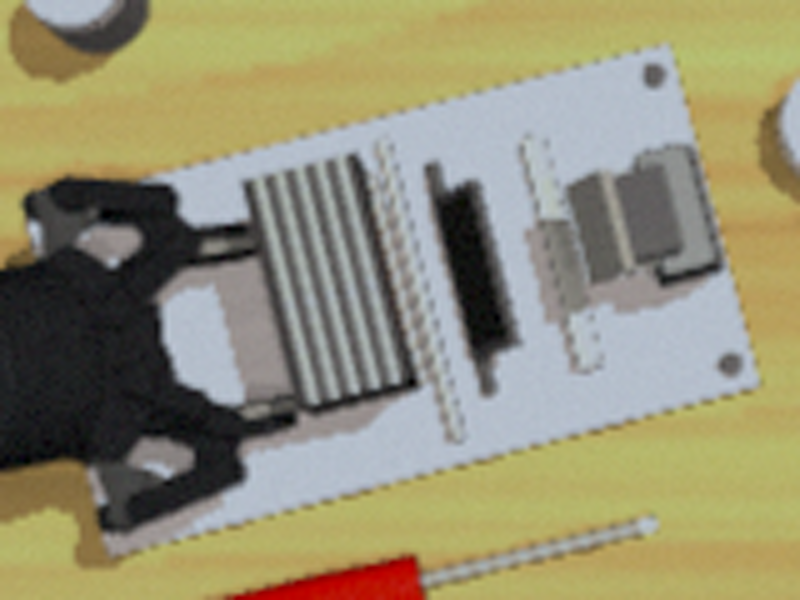

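The choke is square, with its front about 4 mm short of the fence. I'll close that gap gently.

```bash
python3 -m pendant '[0,0,0,-0.005,0,0.004,0.7,0,0,0,-0.010,0,0.008,0.7,0,0,0,-0.013,0,0.011,0.7,0,0,0,-0.015,0,0.012,0.7,0,0,0,-0.015,0,0.012,0.7]'; python3 - <<'E'
from h import *
from station import optics
state()
d=optics.get_image("top");P=cloud(d)
N=(P-O)@np.stack([xn,yn,[0,0,1]],1)
q=(P[...,2]>.097)&(P[...,2]<.103)&(N[...,0]>-.062)&(N[...,0]<.03)&(abs(N[...,1])<.07)
print(cv2.minAreaRect((N[q][:,:2]*1000).astype(np.float32)))
E
```

```text
t: 5.12
tool_pos: [0.5624, 0.1031, 0.0191]
tool_rot: [1.555, 1.998, -0.567]
contact_force: [-0.8, 3.8, -1.8]
opening: 0.0596
grip_force: 1.7
t 5.125 nest mm [-50.2   0.9  19.1] tilt 40.0 y.yn 1.0 F(nest) [-3.9, 0.2, -1.8] q [ 0.36  0.3   1.85 -0.75  1.21  0.47] open 0.0596
((-21.214311599731445, 4.869060516357422), (90.6383056640625, 45.659950256347656), 89.69378662109375)
```

```bash
python3 -m pendant '[0,0,0,-0.003,0,0.002,0.7,0,0,0,-0.006,0,0.004,0.7,0,0,0,-0.006,0,0.004,0.7]'; python3 - <<'E'
from h import *
from station import optics
state()
d=optics.get_image("top");P=cloud(d)
N=(P-O)@np.stack([xn,yn,[0,0,1]],1)
q=(P[...,2]>.092)&(P[...,2]<.106)&(N[...,0]>-.062)&(N[...,0]<.03)&(abs(N[...,1])<.07)
print(cv2.minAreaRect((N[q][:,:2]*1000).astype(np.float32)),np.polyfit(N[q][:,0],N[q][:,2],1))
f=(P[...,2]>.013)&(P[...,2]<.024)&(abs(N[...,0]-.003)<.008)&(abs(N[...,1])<.07);print(np.median(N[f],0))
rows([(-62,1,19,40),(-62,1,90,40),(-58,1,90,40)])
E
```

```text
t: 5.55
tool_pos: [0.5629, 0.1015, 0.0193]
tool_rot: [1.555, 1.999, -0.566]
contact_force: [-2.0, 5.1, -0.8]
opening: 0.0599
grip_force: 2.9
t 5.55 nest mm [-48.5   0.9  19.3] tilt 40.0 y.yn 1.0 F(nest) [-5.4, -0.7, -0.8] q [ 0.36  0.29  1.85 -0.75  1.21  0.47] open 0.0599
((-19.373029708862305, 4.833000183105469), (90.8182373046875, 45.772422790527344), 89.69705963134766) [-0.03309228  0.09977735]
[ 0.00447444 -0.03043781  0.01732403]
(-62, 1, 19, 40) [-0.003 -0.    -0.003] [ 0.035  0.    -0.028]
(-62, 1, 90, 40) [-0.003 -0.    -0.003] [-0.117  0.    -0.21 ]
(-58, 1, 90, 40) [-0.003 -0.    -0.003] [-0.127  0.    -0.201]
```

The choke is at the fence and its top now leans forward about 2°, so it's starting to pivot. Next I back off, raise to the upper back face and tip.

```bash
python3 -m pendant '[0,0,0,0.02,0,-0.016,0.7,0,0,0,0.035,0,-0.028,0.7,0,0,0,-0.01,0,-0.083,0.7,0,0,0,-0.06,0,-0.142,0.7,0,0,0,-0.074,0,-0.16,0.7,0,0,0,-0.074,0,-0.16,0.7]'; python3 - <<'E'
from h import *
state()
rows([(-51,1,70,40),(-42,1,76,40),(-34,1,80,40),(-27,1,82.5,40),(-21,1,84,40),(-14.6,1,84.6,40),(-8,1,85.3,40),(-1,1,85,40),(5,1,84.5,40),(12,1,83,40)])
E
```

```text
t: 6.35
tool_pos: [0.5602, 0.1148, 0.0719]
tool_rot: [1.556, 1.997, -0.563]
contact_force: [-0.1, -0.9, -0.4]
opening: 0.0596
grip_force: 0.0
t 6.35 nest mm [-62.    1.7  71.9] tilt 40.0 y.yn 1.0 F(nest) [0.8, -0.3, -0.4] q [ 0.38  0.22  1.84 -0.73  1.29  0.42] open 0.0596
(-51, 1, 70, 40) [ 0.     0.    -0.007] [-0.024 -0.002  0.028]
(-42, 1, 76, 40) [ 0.     0.    -0.007] [-0.06  -0.002  0.032]
(-34, 1, 80, 40) [ 0.     0.    -0.007] [-0.089 -0.002  0.039]
(-27, 1, 82.5, 40) [ 0.     0.    -0.007] [-0.112 -0.002  0.048]
(-21, 1, 84, 40) [ 0.     0.    -0.007] [-0.131 -0.002  0.057]
(-14.6, 1, 84.6, 40) [ 0.     0.    -0.007] [-0.148 -0.002  0.069]
(-8, 1, 85.3, 40) [ 0.     0.    -0.007] [-0.167 -0.002  0.081]
(-1, 1, 85, 40) [ 0.     0.    -0.007] [-0.184 -0.002  0.097]
(5, 1, 84.5, 40) [ 0.     0.    -0.007] [-0.198 -0.002  0.111]
(12, 1, 83, 40) [ 0.     0.    -0.007] [-0.213 -0.001  0.13 ]
```

```bash
python3 -m pendant '[0,0,0,-0.024,-0.002,0.028,0.7,0,0,0,-0.042,-0.002,0.03,0.7,0,0,0,-0.06,-0.002,0.032,0.7,0,0,0,-0.075,-0.002,0.035,0.7,0,0,0,-0.089,-0.002,0.039,0.7,0,0,0,-0.1,-0.002,0.043,0.7,0,0,0,-0.112,-0.002,0.048,0.7,0,0,0,-0.112,-0.002,0.048,0.7]'; cat > look.py <<'E'
from h import *
from station import optics
import sys
state()
if len(sys.argv)>1:
    d=optics.get_image("scene");b=cv2.resize(d["image"][180:340,230:440],None,fx=3.75,fy=3.75,interpolation=cv2.INTER_CUBIC);cv2.imwrite("pics/%s.png"%sys.argv[1],b[:,:,::-1])
E
python3 look.py s3
```

```text
t: 7.35
tool_pos: [0.5677, 0.0802, 0.0813]
tool_rot: [1.555, 1.998, -0.566]
contact_force: [-0.9, 1.2, -0.9]
opening: 0.0599
grip_force: 0.6
t 7.35 nest mm [-26.7   0.4  81.3] tilt 40.0 y.yn 1.0 F(nest) [-1.4, -0.6, -0.9] q [ 0.32  0.18  1.86 -0.74  1.26  0.37] open 0.0599
```

View pics/s3.png

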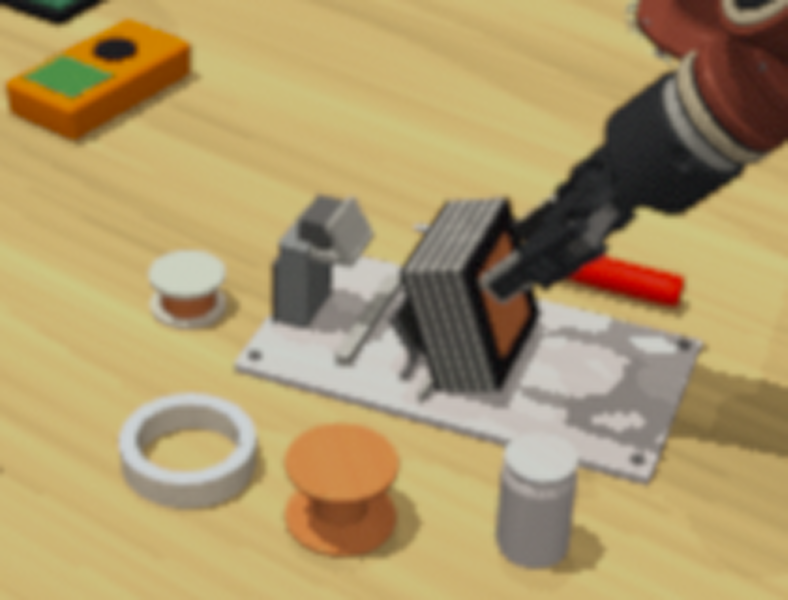

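The choke (centre about (470,300)) is tipping over the fence with both fingers on its back face. I'll continue past balance onto the flap.

```bash
python3 -m pendant '[0,0,0,-0.010,0,0.004,0.7,0,0,0,-0.019,0,0.009,0.7,0,0,0,-0.028,0,0.015,0.7,0,0,0,-0.036,0,0.021,0.7,0,0,0,-0.045,0,0.027,0.7,0,0,0,-0.055,0,0.033,0.7,0,0,0,-0.063,0,0.041,0.7,0,0,0,-0.072,0,0.049,0.7,0,0,0,-0.086,0,0.063,0.7,0,0,0,-0.101,0,0.082,0.7,0,0,0,-0.101,0,0.082,0.7]'; python3 look.py s4
```

```text
t: 8.78
tool_pos: [0.5772, 0.0422, 0.0816]
tool_rot: [1.556, 1.998, -0.567]
contact_force: [0.4, 0.2, 1.3]
opening: 0.0595
grip_force: 0.4
t 8.775 nest mm [12.5  0.1 81.6] tilt 40.0 y.yn 1.0 F(nest) [-0.1, 0.4, 1.3] q [ 0.26  0.17  1.88 -0.75  1.22  0.32] open 0.0595
```

View pics/s4.png

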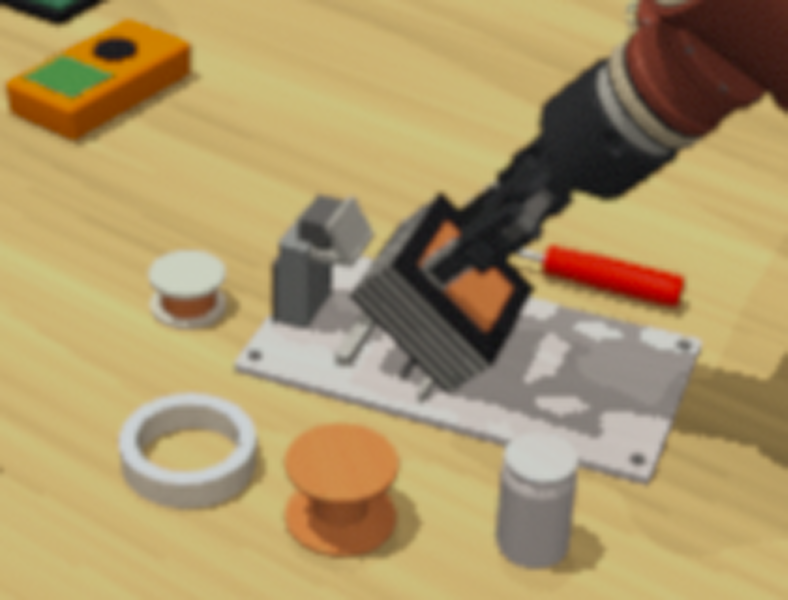

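The choke rests on the flap and the tool is about square to its upper face. Next is pressing along the arc about the fence edge.

```bash
cat > arc.py <<'E'
from h import *
import sys
u,n=map(float,sys.argv[1:3])
W=[]
for f in map(float,sys.argv[3:]):
    c,s=np.cos(np.radians(f)),np.sin(np.radians(f));W.append((round(u*c-n*s,1),0.2,round(18+u*s+n*c,1),f))
rows(W)
E
python3 arc.py 49 41 36 32 28 24 20 16 12
```

```text
(np.float64(15.5), 0.2, np.float64(80.0), 36.0) [-0.004  0.134 -0.004] [-0.005  0.     0.011]
(np.float64(19.8), 0.2, np.float64(78.7), 32.0) [-0.003  0.268 -0.005] [-0.013  0.     0.024]
(np.float64(24.0), 0.2, np.float64(77.2), 28.0) [-0.003  0.401 -0.005] [-0.02   0.     0.036]
(np.float64(28.1), 0.2, np.float64(75.4), 24.0) [-0.003  0.534 -0.005] [-0.027  0.     0.05 ]
(np.float64(32.0), 0.2, np.float64(73.3), 20.0) [-0.003  0.668 -0.005] [-0.032  0.     0.064]
(np.float64(35.8), 0.2, np.float64(70.9), 16.0) [-0.003  0.801 -0.005] [-0.037  0.     0.078]
(np.float64(39.4), 0.2, np.float64(68.3), 12.0) [-0.003  0.934 -0.005] [-0.041  0.     0.092]
```

```bash
python3 -m pendant '[0,0.134,0,-0.005,0,0.011,0.7,0,0.2,0,-0.009,0,0.018,0.7,0,0.268,0,-0.013,0,0.024,0.7,0,0.334,0,-0.017,0,0.03,0.7,0,0.401,0,-0.02,0,0.036,0.7,0,0.47,0,-0.024,0,0.043,0.7,0,0.534,0,-0.027,0,0.05,0.7,0,0.6,0,-0.03,0,0.057,0.7,0,0.668,0,-0.032,0,0.064,0.7,0,0.668,0,-0.032,0,0.064,0.7]'; python3 look.py; python3 arc.py 49 41 16 12 9 6 4 2 0;python3 arc.py 49 39 2 0
```

```text
t: 10.07
tool_pos: [0.5831, 0.0225, 0.0749]
tool_rot: [1.75, 2.247, -0.308]
contact_force: [-0.9, -0.2, 5.8]
opening: 0.06
grip_force: 3.3
t 10.075 nest mm [33.   0.9 74.9] tilt 20.1 y.yn 1.0 F(nest) [-0.1, -0.9, 5.8] q [ 0.07  0.1   1.87 -0.38  1.14 -0.02] open 0.06
(np.float64(35.8), 0.2, np.float64(70.9), 16.0) [ 0.001  0.137 -0.007] [-0.004 -0.002  0.016]
(np.float64(39.4), 0.2, np.float64(68.3), 12.0) [ 0.001  0.27  -0.007] [-0.012 -0.002  0.028]
(np.float64(42.0), 0.2, np.float64(66.2), 9.0) [ 0.002  0.37  -0.007] [-0.018 -0.002  0.038]
(np.float64(44.4), 0.2, np.float64(63.9), 6.0) [ 0.002  0.47  -0.007] [-0.023 -0.002  0.048]
(np.float64(46.0), 0.2, np.float64(62.3), 4.0) [ 0.002  0.537 -0.007] [-0.026 -0.002  0.054]
(np.float64(47.5), 0.2, np.float64(60.7), 2.0) [ 0.002  0.603 -0.007] [-0.029 -0.002  0.061]
(np.float64(49.0), 0.2, np.float64(59.0), 0.0) [ 0.002  0.67  -0.007] [-0.032 -0.002  0.068]
(np.float64(47.6), 0.2, np.float64(58.7), 2.0) [ 0.002  0.603 -0.007] [-0.027 -0.002  0.068]
(np.float64(49.0), 0.2, np.float64(57.0), 0.0) [ 0.002  0.67  -0.007] [-0.029 -0.002  0.074]
```

```bash
python3 -m pendant '[0,0.07,0,-0.002,0,0.008,0.7,0,0.137,0,-0.004,0,0.016,0.7,0,0.2,0,-0.008,0,0.022,0.7,0,0.27,0,-0.012,0,0.028,0.7,0,0.32,0,-0.015,0,0.033,0.7,0,0.37,0,-0.018,0,0.038,0.7,0,0.42,0,-0.02,0,0.043,0.7,0,0.47,0,-0.023,0,0.048,0.7,0,0.537,0,-0.026,0,0.054,0.7,0,0.537,0,-0.026,0,0.054,0.7]'; python3 look.py;python3 arc.py 49 41 2 0;python3 arc.py 49 38 0
```

```text
t: 11.32
tool_pos: [0.5873, 0.0085, 0.0639]
tool_rot: [1.893, 2.432, -0.066]
contact_force: [-1.4, -5.8, 12.2]
opening: 0.0599
grip_force: 6.0
t 11.325 nest mm [47.7  1.5 63.9] tilt 4.2 y.yn 1.0 F(nest) [5.2, -2.8, 12.2] q [-0.08  0.11  1.84 -0.07  1.16 -0.3 ] open 0.0599
(np.float64(47.5), 0.2, np.float64(60.7), 2.0) [ 0.004  0.073 -0.006] [ 0.001 -0.004  0.011]
(np.float64(49.0), 0.2, np.float64(59.0), 0.0) [ 0.005  0.14  -0.005] [-0.003 -0.004  0.017]
(np.float64(49.0), 0.2, np.float64(56.0), 0.0) [ 0.005  0.14  -0.005] [-0.002 -0.004  0.027]
```

```bash
python3 -m pendant '[0,0.04,0,0,0,0.005,0.7,0,0.073,0,0,0,0.010,0.7,0,0.11,0,0,0,0.014,0.7,0,0.14,0,0,0,0.018,0.7,0,0.14,0,0,0,0.018,0.7]'; python3 look.py s5
```

```text
t: 11.95
tool_pos: [0.5883, 0.0058, 0.0602]
tool_rot: [1.924, 2.476, -0.002]
contact_force: [-3.6, -12.7, 18.6]
opening: 0.0602
grip_force: 9.0
t 11.95 nest mm [50.6  1.8 60.2] tilt 0.3 y.yn 1.0 F(nest) [11.4, -6.6, 18.6] q [-0.11  0.13  1.83 -0.    1.17 -0.36] open 0.0602
```

View pics/s5.png

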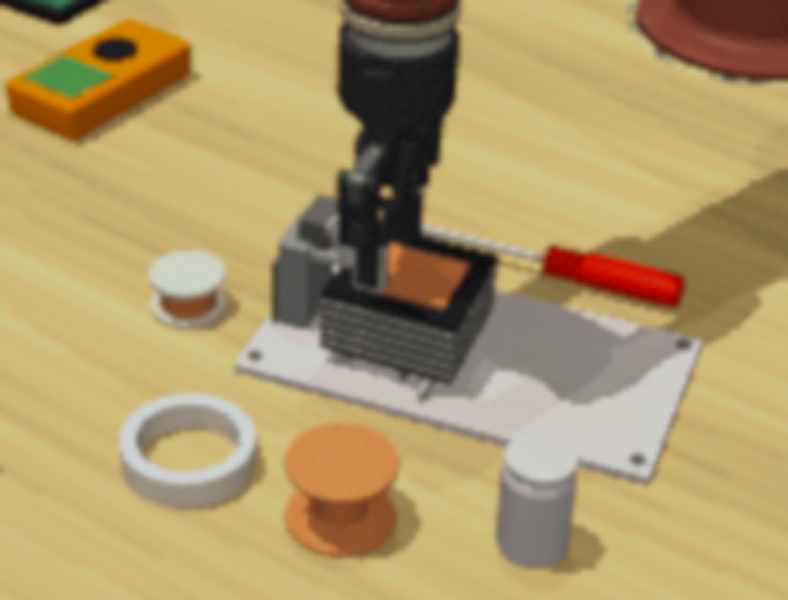

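Nearly flat. I'll press a little further and ease the sideways load.

```bash
python3 -m pendant '[0,0,0,-0.004,0,0.004,0.7,0,0,0,-0.006,0,0.009,0.7,0,0,0,-0.008,0,0.014,0.7,0,0,0,-0.008,0,0.017,0.7,0,0,0,-0.008,0,0.017,0.7]'; python3 look.py
```

```text
t: 12.62
tool_pos: [0.5888, 0.0046, 0.0588]
tool_rot: [1.925, 2.479, -0.002]
contact_force: [-16.3, -9.0, 39.1]
opening: 0.0594
grip_force: 19.4
t 12.625 nest mm [51.8  2.  58.8] tilt 0.2 y.yn 1.0 F(nest) [4.7, -18.1, 39.1] q [-0.12  0.13  1.83 -0.    1.18 -0.37] open 0.0594
```

Force rose sharply to 39 N at the flat height, so it has bottomed. I'll release slowly and check.

```bash
python3 -m pendant '[0,0,0,0,0,-0.008,0.7,0,0,0,0,0,-0.016,0.7,0,0,0,0,0,-0.022,0.7,0,0,0,0,0,-0.026,0.7,0,0,0,0,0,-0.026,0.7]'; python3 look.py
```

```text
t: 13.25
tool_pos: [0.588, 0.0065, 0.0604]
tool_rot: [1.928, 2.479, 0.005]
contact_force: [0.9, -4.9, 8.2]
opening: 0.0599
grip_force: 4.1
t 13.25 nest mm [49.8  1.7 60.4] tilt -0.0 y.yn 1.0 F(nest) [5.0, -0.4, 8.2] q [-0.12  0.13  1.83  0.    1.18 -0.37] open 0.0599
```

```bash
python3 -m pendant '[0,0,0,0,0,-0.01,0.7,0,0,0,0,0,-0.02,0.7,0,0,0,0,0,-0.03,0.7,0,0,0,0,0,-0.03,0.7]'; python3 look.py s6
```

```text
t: 13.75
tool_pos: [0.5857, 0.0085, 0.0667]
tool_rot: [-1.926, -2.476, -0.005]
contact_force: [-0.5, 0.3, 0.4]
opening: 0.06
grip_force: 0.0
t 13.75 nest mm [47.3 -0.1 66.7] tilt -0.3 y.yn 1.0 F(nest) [-0.4, -0.4, 0.4] q [-0.12  0.12  1.83  0.01  1.19 -0.37] open 0.06
```

View pics/s6.png

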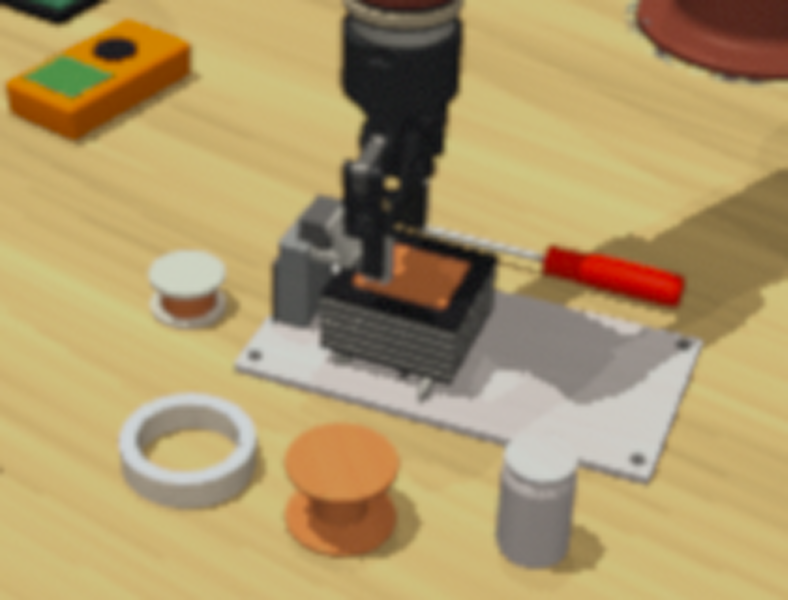

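The choke stays flat (centre about (405,310)) with the fingers clear. I'll lift away and measure the final state.

```bash
python3 -m pendant '[0,0,0,0,0,-0.15,0.7,0,0,0,0,0,-0.3,0.7,0,0,0,0.3,0,-0.5,0.7,0,0,0,0.6,0,-0.5,0.7,0,0,0,0.9,0,-0.5,0.7,0,0,0,0.9,0,-0.5,0.7,0,0,0,0.9,0,-0.5,0.7,0,0,0,0.9,0,-0.5,0.7]'; python3 - <<'E'
from h import *
from station import optics
state()
d=optics.get_image("top");P=cloud(d);N=(P-O)@np.stack([xn,yn,[0,0,1]],1)
q=(N[...,2]>.056)&(N[...,2]<.073)&(N[...,0]>-.04)&(N[...,0]<.066)&(abs(N[...,1])<.07)
a=N[q];print(cv2.minAreaRect((a[:,:2]*1000).astype(np.float32)),np.median(a[:,2]),np.linalg.lstsq(np.c_[a[:,:2],np.ones(len(a))],a[:,2],rcond=None)[0])
c=(N[...,2]>.088)&(N[...,2]<.12)&(N[...,0]>.06)&(N[...,0]<.12)&(abs(N[...,1])<.04);print("catch",cv2.minAreaRect((N[c][:,:2]*1000).astype(np.float32)))
e=pp=__import__("pickle").load(open("top.pkl","rb"));N0=(cloud(e)-O)@np.stack([xn,yn,[0,0,1]],1)
c=(N0[...,2]>.088)&(N0[...,2]<.12)&(N0[...,0]>.06)&(N0[...,0]<.12)&(abs(N0[...,1])<.04);print("catch0",cv2.minAreaRect((N0[c][:,:2]*1000).astype(np.float32)))
cv2.imwrite("pics/top7.png",cv2.resize(d["image"][170:330,160:373],None,fx=3.75,fy=3.75,interpolation=cv2.INTER_CUBIC)[:,:,::-1])
E
```

```text
t: 14.8
tool_pos: [0.5189, 0.2713, 0.2184]
tool_rot: [-1.922, -2.479, -0.005]
contact_force: [-0.5, -0.5, -0.2]
opening: 0.0594
grip_force: 0.0
t 14.8 nest mm [-223.9    0.4  218.4] tilt -0.3 y.yn 1.0 F(nest) [0.4, -0.6, -0.2] q [ 0.35 -0.03  1.72  0.01  1.45  0.1 ] open 0.0594
((26.07564353942871, 5.626220703125), (79.77629852294922, 90.70232391357422), 0.014895948581397533) 0.06389208033994807 [ 0.0240662  -0.00157601  0.06320651]
catch ((93.77771759033203, -1.1115303039550781), (39.75984191894531, 30.92095947265625), 88.88658142089844)
catch0 ((94.27069091796875, -1.6037178039550781), (39.6783561706543, 30.62806510925293), 86.75005340576172)
```

View pics/top7.png

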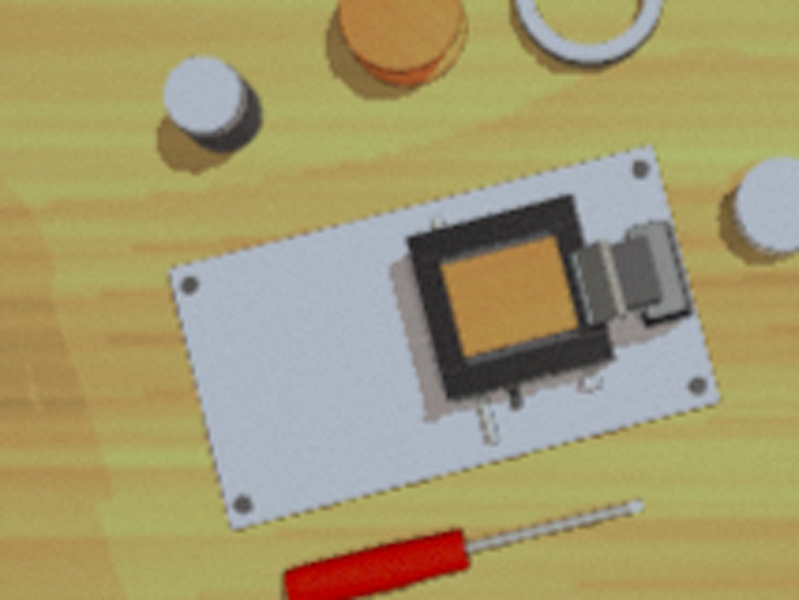

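The choke lies level (slope 0.02), square and about 32 mm past the fence. The catch nose overlaps its edge at (590,285) and is back at its rest place, and the bystanders haven't moved. Handing in.

```bash
python3 -c "from station import ctrl;print(ctrl.finish_job())"
```

```text
the job is handed in; nothing more can be done
None
```

The choke was slid to the fence, tipped over it and pressed until the catch held it flat. It stayed there when released, and the job was handed in at about 15 s; the station gave no verdict.

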